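# Shim the rocking comparator stand

### The arm

A 7-joint arm with a two-finger parallel gripper is mounted at the origin on the work surface. World frame = base frame: x ahead of the robot, y to its left, z up, the work surface at z = 0. Lengths are in mm, angles in rad, forces in N, time in s.
With the tool pointing down it reaches from about 425 to 975 mm from the base axis. Payload 16.7 kg.
Tool frame: the origin (TCP) lies midway between the tips of the shut fingers; the grasp point (between the pads) lies 19 mm behind it (arm.grip_depth is the distance from the TCP to the grasp point, in mm); z points along the fingers, y is the line along which they close (so a half turn about z gives the same grasp; the last joint's range is limited). The gripper opens to 85 mm and grips with 20 to 120 N. Pads are 22 mm wide; open, the fingers measure 114 mm over their backs; the gripper's body (76 mm by 85 mm) begins 54 mm behind the grasp point. The pads swing forward as they close: fully open they stand 13 mm farther back than shut.
Start: joints at [1.165, 0.426, 0.074, 1.606, -0.034, 1.111, -0.067], TCP at [170.758, -653.007, 231.302] pointing down, gripper open.
Joint ranges: [-2.85, 2.85], [-0.5, 2.14], [-1.23, 1.37], [0.21, 2.46], [-1.02, 4.16], [0.16, 2.05], [-2.73, 2.73]. Speed limits (rad/s): [1.89, 1.89, 2.39, 2.39, 3.01, 3.01, 3.01].

### API

Orientations are given as a rotation vector (axis times angle).
In Python, from cell import get_state, grab_frame, sign_off, arm gives the robot as it stands.
- The arm moves only by the tool drive_tool, never from a script. Its argument "motion" is a list of rows, each an object of numbers: "hand": the finger opening in cm, from 0 to 8.54; "tx", "ty", "tz": the shift along the tool's x, y, z in cm; "ax", "ay", "az": the turn, a rotation vector about the tool's x, y, z in degrees. In form: [{"hand": .., "tx": .., "ty": .., "tz": .., "ax": .., "ay": .., "az": ..}, ...]. A call has 1 to 8 rows; each row is the pose to reach, as a shift and turn from the pose commanded when the call began, along the tool's axes at that moment; what a row does not reach only later rows make up. A row lasts 1/8 s, in which the tool goes at most 62.5 mm and 10.7 degrees, less where a joint would pass 70% of its speed; a pose out of reach is approached as far as the arm can. A call with a gripper value outside its range is refused whole. The fingers move at their own pace and stop on an object; "newtons" is the grip in N (left out, the last holds). Time passes only in rows, so rows that repeat a pose let the fingers close. It gives the time, the measured TCP pose, the force, the opening and the grip force at its end, in the units of the state.
- get_state(): the state, without advancing time (a new reading comes with each control period).
- grab_frame(name): name is "side" or "top"; returns a dict with "pixels" (480x640x3 uint8, red, green, blue), "z_map" (480x640 float32, mm along the optical axis (not along the pixel's ray), 0 where there is no reading), "intrinsics" (3x3 intrinsics, pixels), "pose" (4x4, takes a point from camera to world coordinates). Camera axes: x right, y up, looking along -z (the intrinsics and any distortion apply to the point x, -y, -z); pixel columns grow to the right and rows downward; lengths in mm; the calibration is good to about 2 mm. A picture is of the moment at which its call begins.
- sign_off(): hands the job in; it is judged then, once.
The state is a dict: "time": time; "joint_pos": joint angles; "dq": joint speeds; "joint_torque": joint torques, N m; "ee_pos": TCP position; "eef_rot": TCP orientation; "wrist_force": force on the tool from outside, world axes, zero at the start; "ft_torque": the same for the moment, N m; "finger_gap": opening from 0.0 (shut) to 1.0 (fully open); "grasp_force": force on a finger pad.
Only numpy, scipy, OpenCV 4.12 (cv2) and the standard library are available. Lean on these libraries where they do the work, as an engineer would, in place of code of your own. Each camera call takes 0.05 s, during which the arm holds its last target. There are 200 camera calls.

### The job

The comparator stand rocks because its red foot is too short. With the fingertips push the brass wedge, tip first, under the red foot until it is snug and carries that foot, without jacking the stand out of level; then press down firmly with the fingertips on the yellow spot above that foot to check that the stand no longer rocks, and move clear. Only push and press: do not pick up the wedge or the stand, do not shove the stand out of its place, and leave the jar, punch block and screwdriver alone.

Things in the scene. Friction and masses are not known exactly. Their poses are not given: they have to be found in the camera images.
- stand: loose dial comparator stand, 2.3 kg: grey plate 180 (x) by 190 (y) mm, top 36 mm above the bench, on ball feet (radius 12 mm) at x = +-65, y = +-72; steel column at (45, 52), 254 mm tall; arm along -y to a dial at (45, -46), 149 to 207 mm high. Origin on the bench under the plate's centre, z up. Level at rest on three dark feet; the red foot at (-65, -72) is short
- short_foot (a point): lowest point of the red ball foot, 6 mm above the bench, 23 mm inside the plate's -y edge. The wedge touches the ball when its tip is about 31 mm past this point; each further 9 mm lifts the foot 1 mm, and friction keeps the wedge where it is left
- press_spot (a point): centre of the top of the yellow disc (28 mm across) on the plate, straight above the red foot, 38 mm above the bench. Unshimmed, pressing here with 5 to 10 N rocks the stand down onto the red foot
- wedge: loose brass wedge, 0.26 kg, flat underside, 40 mm wide (x). Origin: centre of the 110 mm long taper's underside; +y to the thin tip. The top slopes straight from 2.5 mm high at the tip (y = +55) to 14.5 mm (y = -55); behind it a red tail block, 44 wide, 16 long, 26 mm high, ends at y = -71. It lies on the stand's -y side
- wedge_tip (a point): middle of the wedge's tip edge, at its underside. At the start it lies 15 to 55 mm short of the red foot and points at it within about 9 mm and 0.1 rad; pushed along the stand's +y it goes under
- wedge_tail (a point): centre of the flat end face of the red tail block, 13 mm above the bench; push here towards the tip
- oil_jar: bystander: amber jar, 48 mm across, 60 mm high; origin at the centre of its underside
- punch_block: bystander: wooden block 50 by 80 by 32 mm with steel punches standing up to 64 mm high; origin at the centre of its underside
- driver: bystander: screwdriver, 160 mm long, lying on the bench
Not all that is in view belongs to the job. Of the things shaped like the wedge, the brass one is meant.

How it is judged:
By the outcome, as a careful person would: the job done as asked, in the order asked, and still so for the second after the job is handed in, with the robot touching nothing.
It also fails if it takes over 48 s, if anything falls off the work surface, if the arm or the gripper's body presses on something with over 40 N, if the wrist force passes 120 N, or if a joint passes its speed limit or range.

## Working session

There is one attempt and no reset: what is moved stays moved. The work goes in short steps, Python scripts to look and compute and a tool call to move; the robot and the scene stay as the last step left them, time stands still between calls to the robot, and variables do not carry over. Pictures are saved under pics/ and viewed, at most 10 in all, crops included, and the job is handed in when it is done.

Besides the shell and the picture viewer there is one more tool, called by a JSON object that holds its "op" and its "data". drive_tool: Moves the arm, as the interface text tells. Its arguments: {"type":"object","properties":{"motion":{"type":"array"},"newtons":{"type":"number"}},"required":["motion"]}

```bash
mkdir -p pics; ls; python3 - <<'E'
from cell import *
import cv2,numpy as np
s=get_state(); print({k:np.round(v,3).tolist() for k,v in s.items()})
for n in("top","side"):
    f=grab_frame(n); cv2.imwrite(f"pics/{n}0.png",f["pixels"][:,:,::-1]); np.savez(f"{n}0.npz",**f)
    print(n,f["intrinsics"].tolist(),np.round(f["pose"],3).tolist(),[k for k in f])
E
```

```text
pics
{'time': 0.0, 'joint_pos': [1.165, 0.427, 0.074, 1.607, -0.034, 1.111, -0.067], 'dq': [-0.001, 0.0, -0.001, -0.0, 0.001, -0.001, -0.0], 'joint_torque': [-0.0, -94.981, 3.761, -46.352, 0.019, 0.01, 0.0], 'ee_pos': [170.669, -652.652, 230.614], 'eef_rot': [-3.115, -0.401, 0.0], 'wrist_force': [-0.204, -0.23, 0.053], 'ft_torque': [-0.034, 0.005, 0.035], 'grasp_force': 0.0, 'finger_gap': 1.002}
top [[491.9325307511426, 0.0, 321.51969658422047], [0.0, 491.9325307511426, 239.3168557971334], [0.0, 0.0, 1.0]] [[0.002, 0.994, -0.112, 488.294], [-1.0, -0.001, -0.028, 79.965], [-0.028, 0.112, 0.993, 840.958], [0.0, 0.0, 0.0, 1.0]] ['pixels', 'z_map', 'intrinsics', 'pose']
side [[536.6546781127996, 0.0, 319.1806692308686], [0.0, 536.6546781127996, 237.3972961341028], [0.0, 0.0, 1.0]] [[0.922, 0.204, -0.33, 278.806], [-0.388, 0.457, -0.801, -699.636], [-0.013, 0.866, 0.5, 557.751], [0.0, 0.0, 0.0, 1.0]] ['pixels', 'z_map', 'intrinsics', 'pose']
```

View pics/top0.png

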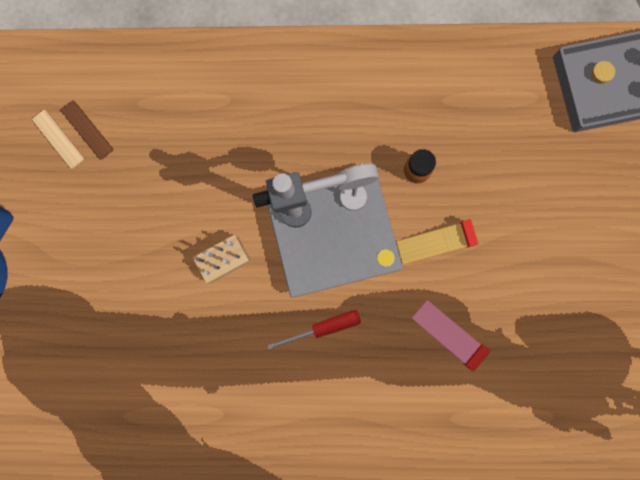

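View pics/side0.png

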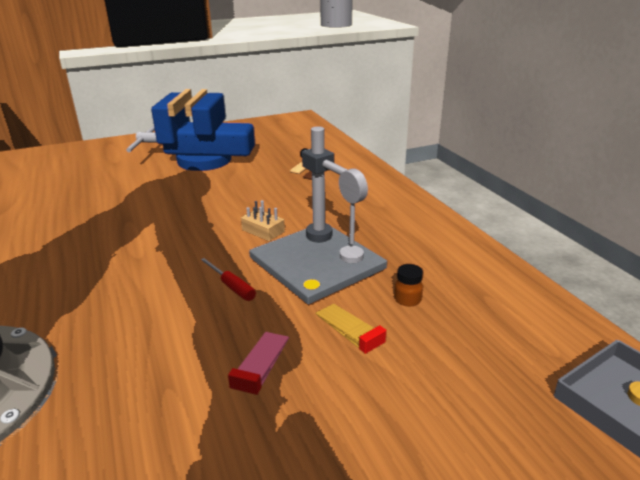

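The top view shows the stand at about (335,230), with its yellow spot at (386,258). The brass wedge is at (432,245) with its red tail at (470,233). The side view agrees: spot at (312,285), wedge at (345,323), tail at (372,339). The pink wedge and the tray are decoys. Next I'll measure.

```bash
cat > h.py <<'E'
import cv2,numpy as np
from cell import *
def load(n): return dict(np.load(n))
def ray(f,uv):
    K,P=f["intrinsics"],f["pose"]; uv=np.atleast_2d(uv).astype(float)
    d=np.c_[(uv[:,0]-K[0,2])/K[0,0],-(uv[:,1]-K[1,2])/K[1,1],-np.ones(len(uv))]
    return P[:3,3],d@P[:3,:3].T
def plane(f,uv,z):
    o,d=ray(f,uv); return o+d*((z-o[2])/d[:,2])[:,None]
def tri(f1,u1,f2,u2):
    A=[];b=[]
    for f,u in((f1,u1),(f2,u2)):
        o,d=ray(f,u); d=d[0]/np.linalg.norm(d[0]); M=np.eye(3)-np.outer(d,d); A.append(M);b.append(M@o)
    return np.linalg.solve(sum(A),sum(b))
def mask(f,lo,hi,box):
    h=cv2.cvtColor(f["pixels"],cv2.COLOR_RGB2HSV); m=cv2.inRange(h,lo,hi); o=np.zeros_like(m)
    x0,y0,x1,y1=box; o[y0:y1,x0:x1]=m[y0:y1,x0:x1]; 
    n,l,s,c=cv2.connectedComponentsWithStats(o); k=1+np.argmax(s[1:,4]); return (l==k).astype(np.uint8),c[k],s[k]
def depthpts(f,m):
    v,u=np.nonzero(m); z=f["z_map"][v,u]; ok=z>0; o,d=ray(f,np.c_[u,v][ok]); return o+d*z[ok][:,None]
E
python3 - <<'E'
from h import *
T,S=load("top0.npz"),load("side0.npz")
for f,p in((T,[(386,258),(430,245),(470,233),(330,260)]),(S,[(312,285),(345,323),(372,339),(310,265)])):
    h=cv2.cvtColor(f["pixels"],cv2.COLOR_RGB2HSV); print([h[v,u].tolist() for u,v in p])
Y=((22,170,150),(35,255,255)); R=((0,235,140),(6,255,255)); B=((16,140,110),(26,235,255)); G=((90,10,50),(125,110,160))
r={}
for n,f,b in(("top",T,dict(Y=(375,245,398,270),R=(455,212,490,255),B=(396,218,470,270),G=(262,160,405,300))),("side",S,dict(Y=(300,275,325,295),R=(355,322,392,355),B=(312,300,375,350),G=(240,225,390,302)))):
    for k,c in(("Y",Y),("R",R),("B",B),("G",G)):
        try:m,cc,s=mask(f,*c,b[k])
        except Exception as e: print(n,k,e);continue
        p=depthpts(f,m); print(n,k,s.tolist(),cc.round(1),np.median(p,0).round(1)); r[n,k]=cc
        if k!="Y":
            q=cv2.findContours(m,0,2)[0]; q=max(q,key=cv2.contourArea); a=cv2.boxPoints(cv2.minAreaRect(q)); print("  box",a.round(1).tolist())
            if n=="top": print("  at z",plane(f,a,dict(R=26,B=8.5,G=36)[k]).round(1).tolist())
print("spot tri",tri(T,r["top","Y"],S,r["side","Y"]).round(1),"plane",plane(T,r["top","Y"],38).round(1),plane(S,r["side","Y"],38).round(1))
E
```

```text
[[24, 166, 218], [20, 139, 204], [1, 193, 213], [135, 4, 140]]
[[25, 237, 236], [20, 185, 214], [1, 235, 181], [109, 16, 129]]
top Y [381, 253, 1, 1, 1] [381. 253.] [556.    5.4  38.5]
top R attempt to get argmax of an empty sequence
top B [424, 224, 43, 23, 187] [455.1 233.2] [ 593.9 -128.    13.3]
  box [[424.0, 233.0], [430.1000061035156, 214.3000030517578], [471.8999938964844, 227.89999389648438], [465.79998779296875, 246.60000610351562]]
  at z [[592.5, -70.5, 8.5], [624.6, -81.5, 8.5], [601.2, -151.4, 8.5], [569.3, -140.2, 8.5]]
top G [268, 180, 43, 46, 371] [290.5 204.5] [610.7 138.9 209.9]
  box [[257.0, 195.6999969482422], [275.0, 171.6999969482422], [318.6000061035156, 204.5], [300.6000061035156, 228.5]]
  at z [[652.1, 210.6, 36.0], [693.0, 181.0, 36.0], [637.0, 107.5, 36.0], [596.8, 137.1, 36.0]]
side Y [304, 280, 16, 9, 115] [311.3 284. ] [549.2  -6.3  37.2]
side R [361, 330, 24, 22, 154] [372.1 340.1] [ 589.1 -153.8   18.4]
  box [[356.29998779296875, 339.6000061035156], [381.1000061035156, 325.79998779296875], [388.0, 338.20001220703125], [363.20001220703125, 352.0]]
side B [315, 304, 58, 43, 1093] [343.8 322.3] [570.7 -87.    7.2]
  box [[314.0, 313.20001220703125], [330.1000061035156, 292.8999938964844], [372.5, 326.3999938964844], [356.3999938964844, 346.70001220703125]]
side G [251, 225, 134, 77, 5135] [314.5 261.2] [582.1  62.6  35.2]
  box [[249.3000030517578, 251.10000610351562], [357.6000061035156, 202.39999389648438], [386.70001220703125, 266.8999938964844], [278.29998779296875, 315.70001220703125]]
spot tri [555.1   5.   28.9] plane [[556.    5.3  38. ]] [[548.7  -6.9  38. ]]
```

```bash
cat > meas.py <<'E'
from h import *
Y=((21,110,150),(35,255,255)); R=((0,150,110),(6,255,255)); R2=((0,225,110),(3,255,255));B=((16,100,110),(26,255,255))
def box(p): 
    r=cv2.minAreaRect(p[:,:2].astype(np.float32)); return r,cv2.boxPoints(r).round(1).tolist()
def run(T,S,dx=0):
    out={}
    for n,f,b in(("top",T,dict(Y=(372,245,400,272),R=(440,212,490,260),B=(402,218,480,270))),("side",S,dict(Y=(300,275,326,297),R=(340,310,395,357),B=(312,300,378,352)))):
        for k,c in(("Y",Y),("R",R if n=="top" else R2),("B",B)):
            try:m,cc,s=mask(f,*c,b[k])
            except Exception as e: print(n,k,e);continue
            p=depthpts(f,m); out[n,k]=cc
            if k=="R": p=p[p[:,2]>21]
            if k=="B": p=p[(p[:,2]>0)&(p[:,2]<20)]
            r,bx=box(p); print(n,k,s[4],cc.round(1),"med",np.median(p,0).round(1),"mean",p.mean(0).round(1),"box",np.round(r[0],1),np.round(r[1],1),bx)
    for k in "YRB": print("tri",k,tri(T,out["top",k],S,out["side",k]).round(1))
    for n,f in(("top",T),("side",S)):
        p=depthpts(f,np.ones((480,640))); p=p[(p[:,2]>32)&(p[:,2]<40)&(abs(p[:,0]-600)<130)&(abs(p[:,1]-70)<118)]
        m=np.zeros((300,300),np.uint8); ij=((p[:,:2]-[450,-80])).astype(int); ok=((ij>=0)&(ij<300)).all(1); m[ij[ok,0],ij[ok,1]]=1
        m=cv2.morphologyEx(m,3,np.ones((9,9)));l=cv2.connectedComponents(m)[1]; lab=l[max(ij[:,0].min(),0):,:]; k=np.bincount(l[l>0]).argmax()
        v=np.argwhere(l==k)+[450,-80]; r,bx=box(v); c=np.array(r[0]); print(n,"plate",np.round(r,2) if 0 else r,bx)
        A=np.c_[p[:,:2]-c,np.ones(len(p))]; g=(abs(A[:,:2])<60).all(1); print("  tilt",np.linalg.lstsq(A[g],p[g,2],rcond=None)[0].round(4))
E
python3 - <<'E'
from meas import *
run(load("top0.npz"),load("side0.npz"))
E
```

```text
top Y 218 [385.4 257.5] med [549.2  -1.2  37.9] mean [548.7  -1.8  38. ] box [548.7  -1.3] [25.9 24.7] [[536.0999755859375, -14.0], [560.7999877929688, -14.5], [561.2999877929688, 11.399999618530273], [536.5999755859375, 11.899999618530273]]
top R 260 [469.4 232.5] med [ 591.  -142.1   26.1] mean [ 591.  -142.2   26. ] box [ 591.3 -142.7] [43.1 16.7] [[568.2999877929688, -140.6999969482422], [573.0, -156.8000030517578], [614.2999877929688, -144.8000030517578], [609.7000122070312, -128.6999969482422]]
top B 1612 [432.5 243.2] med [575.1 -84.9   8.8] mean [575.  -84.5   8.7] box [575.3 -81.8] [ 43.3 110. ] [[539.7000122070312, -34.599998474121094], [569.2000122070312, -140.60000610351562], [610.9000244140625, -129.0], [581.4000244140625, -23.0]]
side Y 141 [311.1 284. ] med [549.   -5.7  37.1] mean [549.1  -5.1  36.9] box [549.7  -3.1] [32.3 27.2] [[531.0999755859375, -13.100000381469727], [556.4000244140625, -23.100000381469727], [568.2000122070312, 7.0], [542.9000244140625, 16.899999618530273]]
side R 431 [372.1 338.8] med [ 590.  -149.5   25. ] mean [ 590.  -149.5   24.9] box [ 590.
[... 411 characters left out ...]
2070312, -21.399999618530273]]
tri Y [549.5  -2.3  34.8]
tri R [ 592.4 -145.6   12.7]
tri B [574.3 -84.7   5.7]
top plate ((584.4521484375, 81.3626480102539), (163.24900817871094, 190.9076690673828), 14.484734535217285) [[481.5, 153.39999389648438], [529.2999877929688, -31.5], [687.4000244140625, 9.399999618530273], [639.5999755859375, 194.1999969482422]]
  tilt [4.00000e-04 1.50000e-03 3.60489e+01]
side plate ((594.5588989257812, 79.76469421386719), (182.87185668945312, 192.81581115722656), 14.03624439239502) [[482.5, 151.10000610351562], [529.2000122070312, -35.900001525878906], [706.5999755859375, 8.399999618530273], [659.9000244140625, 195.5]]
  tilt [3.10000e-03 1.30000e-03 3.54161e+01]
```

{"op": "drive_tool", "data": {"motion": [{"hand": 0,"tx": 5,"ty": -3.1,"tz": 0},{"hand": 0,"tx": 11,"ty": -6.8,"tz": 0},{"hand": 0,"tx": 17,"ty": -10.5,"tz": 0},{"hand": 0,"tx": 23,"ty": -14.2,"tz": 0},{"hand": 0,"tx": 29,"ty": -18,"tz": 0},{"hand": 0,"tx": 35,"ty": -21.7,"tz": 0},{"hand": 0,"tx": 41,"ty": -25.4,"tz": 0},{"hand": 0,"tx": 46,"ty": -28.5,"tz": 0}], "newtons": 40}}

```text
validation failed for argument at $.mo...
```

{"op": "drive_tool", "data": {"motion": [{"hand": 0,"tx": 5,"ty": -3.1,"tz": 0,"ax": 0,"ay": 0,"az": 0},{"hand": 0,"tx": 11,"ty": -6.8,"tz": 0,"ax": 0,"ay": 0,"az": 0},{"hand": 0,"tx": 17,"ty": -10.5,"tz": 0,"ax": 0,"ay": 0,"az": 0},{"hand": 0,"tx": 23,"ty": -14.2,"tz": 0,"ax": 0,"ay": 0,"az": 0},{"hand": 0,"tx": 29,"ty": -18,"tz": 0,"ax": 0,"ay": 0,"az": 0},{"hand": 0,"tx": 35,"ty": -21.7,"tz": 0,"ax": 0,"ay": 0,"az": 0},{"hand": 0,"tx": 41,"ty": -25.4,"tz": 0,"ax": 0,"ay": 0,"az": 0},{"hand": 0,"tx": 46,"ty": -28.5,"tz": 0,"ax": 0,"ay": 0,"az": 0}], "newtons": 40}}

```text
time: 1.1
ee_pos: [513.8, -291.7, 231.3]
eef_rot: [-3.116, -0.4, 0.0]
wrist_force: [0.9, -1.4, 0.4]
finger_gap: 0.003
grasp_force: 0.0
```

{"op": "drive_tool", "data": {"motion": [{"hand": 0,"tx": 0,"ty": 0,"tz": 3,"ax": 0,"ay": 0,"az": -1.5},{"hand": 0,"tx": 0,"ty": 0,"tz": 3,"ax": 0,"ay": 0,"az": -1.5}]}}

```text
time: 1.35
ee_pos: [511.8, -292.5, 199.4]
eef_rot: [-3.108, -0.443, 0.005]
wrist_force: [0.0, -1.1, 0.0]
finger_gap: 0.004
grasp_force: 0.0
```

{"op": "drive_tool", "data": {"motion": [{"hand": 0,"tx": 5,"ty": -2.8,"tz": 0,"ax": 0,"ay": 0,"az": 0},{"hand": 0,"tx": 9,"ty": -5.1,"tz": 2,"ax": 0,"ay": 0,"az": 0},{"hand": 0,"tx": 11.6,"ty": -6.5,"tz": 6,"ax": 0,"ay": 0,"az": 0},{"hand": 0,"tx": 11.6,"ty": -6.5,"tz": 11,"ax": 0,"ay": 0,"az": 0},{"hand": 0,"tx": 11.6,"ty": -6.5,"tz": 15,"ax": 0,"ay": 0,"az": 0},{"hand": 0,"tx": 11.6,"ty": -6.5,"tz": 18,"ax": 0,"ay": 0,"az": 0},{"hand": 0,"tx": 11.6,"ty": -6.5,"tz": 19,"ax": 0,"ay": 0,"az": 0},{"hand": 0,"tx": 11.6,"ty": -6.5,"tz": 19,"ax": 0,"ay": 0,"az": 0}]}}

```text
time: 2.35
ee_pos: [606.2, -199.4, 11.9]
eef_rot: [3.11, 0.439, -0.0]
wrist_force: [0.6, 1.5, 0.0]
finger_gap: 0.0
grasp_force: 0.0
```

```bash
python3 - <<'E'
from h import *
for n in("top","side"):
    f=grab_frame(n); np.savez(f"{n}1.npz",**f); cv2.imwrite(f"pics/{n}1.png",f["pixels"][:,:,::-1])
E
```

```text
(no output)
```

View pics/side1.png

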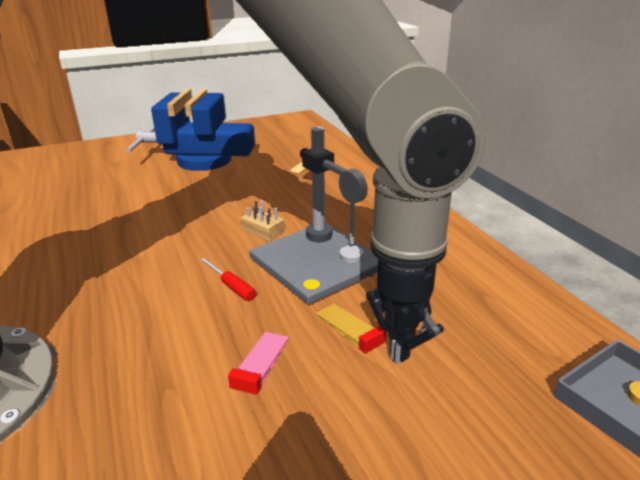

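The side view shows the shut fingertips at (398,355), right behind the red tail at (372,340), and everything else is undisturbed. I'll close the gap now.

{"op": "drive_tool", "data": {"motion": [{"hand": 0,"tx": 0,"ty": -1.2,"tz": 0,"ax": 0,"ay": 0,"az": 0},{"hand": 0,"tx": 0,"ty": -2.2,"tz": 0,"ax": 0,"ay": 0,"az": 0},{"hand": 0,"tx": 0,"ty": -2.8,"tz": 0,"ax": 0,"ay": 0,"az": 0},{"hand": 0,"tx": 0,"ty": -3.2,"tz": 0,"ax": 0,"ay": 0,"az": 0},{"hand": 0,"tx": 0,"ty": -3.6,"tz": 0,"ax": 0,"ay": 0,"az": 0},{"hand": 0,"tx": 0,"ty": -4.0,"tz": 0,"ax": 0,"ay": 0,"az": 0},{"hand": 0,"tx": 0,"ty": -4.4,"tz": 0,"ax": 0,"ay": 0,"az": 0},{"hand": 0,"tx": 0,"ty": -4.8,"tz": 0,"ax": 0,"ay": 0,"az": 0}]}}

```text
time: 3.45
ee_pos: [592.8, -152.5, 11.4]
eef_rot: [3.11, 0.441, 0.0]
wrist_force: [-0.3, -2.1, 1.5]
finger_gap: -0.001
grasp_force: 1.2
```

```bash
cat > m2.py <<'E'
from meas import *
import sys
i=sys.argv[1]; F=[]
s=get_state(); print(s["time"],s["ee_pos"].round(1) if hasattr(s["ee_pos"],"round") else s["ee_pos"],np.round(s["wrist_force"],2))
for n in("top","side"):
    f=grab_frame(n); np.savez(f"{n}{i}.npz",**f); cv2.imwrite(f"pics/{n}{i}.png",f["pixels"][:,:,::-1]); F.append(f)
f=F[1]
for k,c,b in(("R",R2,(300,290,395,357)),("B",((16,140,110),(23,255,255)),(300,290,378,352))):
    m,cc,s=mask(f,*c,b); p=depthpts(f,m); p=p[p[:,2]>(22 if k=="R" else 0)]; r,bx=box(p); print(k,s[4],cc.round(1),p.mean(0).round(1),np.round(r[1],1),bx)
m,cc,s=mask(f,*Y,(290,270,330,297)); print("spot",cc.round(2),depthpts(f,m).mean(0).round(1))
E
python3 m2.py 2
```

```text
3.45 [ 592.8 -152.5   11.4] [-0.33 -2.09  1.53]
R 205 [359.8 336.6] [ 575.7 -137.1   25.2] [26.  15.4] [[564.0999755859375, -133.5], [568.7000122070312, -148.1999969482422], [593.5999755859375, -140.5], [589.0, -125.80000305175781]]
B 1066 [337.3 317.9] [567.6 -71.4   7.2] [ 51.9 110.5] [[533.9000244140625, -21.5], [564.7000122070312, -127.69999694824219], [614.5999755859375, -113.19999694824219], [583.7999877929688, -7.099999904632568]]
spot [311.2  283.96] [549.1  -5.3  37. ]
```

{"op": "drive_tool", "data": {"motion": [{"hand": 0,"tx": 0,"ty": -0.5,"tz": 0,"ax": 0,"ay": 0,"az": 0},{"hand": 0,"tx": 0,"ty": -1.0,"tz": 0,"ax": 0,"ay": 0,"az": 0},{"hand": 0,"tx": 0,"ty": -1.5,"tz": 0,"ax": 0,"ay": 0,"az": 0},{"hand": 0,"tx": 0,"ty": -2.0,"tz": 0,"ax": 0,"ay": 0,"az": 0},{"hand": 0,"tx": 0,"ty": -2.5,"tz": 0,"ax": 0,"ay": 0,"az": 0},{"hand": 0,"tx": 0,"ty": -2.9,"tz": 0,"ax": 0,"ay": 0,"az": 0},{"hand": 0,"tx": 0,"ty": -3.3,"tz": 0,"ax": 0,"ay": 0,"az": 0},{"hand": 0,"tx": 0,"ty": -3.6,"tz": 0,"ax": 0,"ay": 0,"az": 0}]}}

```text
time: 4.55
ee_pos: [582.7, -117.7, 11.3]
eef_rot: [-3.11, -0.441, -0.0]
wrist_force: [0.8, -0.7, -0.1]
finger_gap: 0.0
grasp_force: 0.6
```

```bash
python3 m2.py 3
```

```text
4.55 [ 582.7 -117.7   11.3] [ 0.82 -0.74 -0.14]
R 190 [343.8 325.2] [ 565.2 -102.7   25.2] [25.9 15.5] [[553.5999755859375, -98.0999984741211], [558.0999755859375, -112.9000015258789], [583.0, -105.4000015258789], [578.5, -90.5999984741211]]
B 752 [326.4 310.6] [558.6 -47.3   8.1] [ 51.9 102.3] [[525.7000122070312, 5.0], [554.7000122070312, -93.0999984741211], [604.5, -78.30000305175781], [575.5, 19.799999237060547]]
spot [311.2  283.96] [549.   -5.5  37.2]
```

View pics/side3.png

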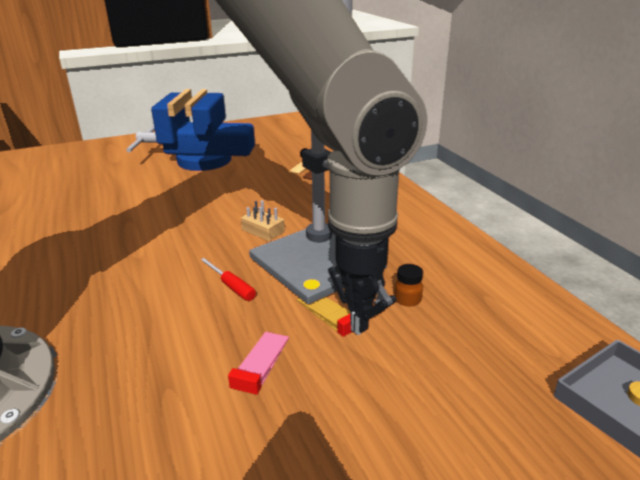

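The side view shows the wedge's tip under the plate and its tail at (345,325). The stand hasn't moved: the spot is still at (311,284). I'll creep from here and watch the force.

{"op": "drive_tool", "data": {"motion": [{"hand": 0,"tx": 0,"ty": -0.2,"tz": 0,"ax": 0,"ay": 0,"az": 0},{"hand": 0,"tx": 0,"ty": -0.4,"tz": 0,"ax": 0,"ay": 0,"az": 0},{"hand": 0,"tx": 0,"ty": -0.5,"tz": 0,"ax": 0,"ay": 0,"az": 0},{"hand": 0,"tx": 0,"ty": -0.6,"tz": 0,"ax": 0,"ay": 0,"az": 0}]}}

```text
time: 5.15
ee_pos: [581.1, -112.2, 11.3]
eef_rot: [-3.11, -0.441, -0.0]
wrist_force: [0.1, -1.2, -0.8]
finger_gap: 0.002
grasp_force: 0.7
```

{"op": "drive_tool", "data": {"motion": [{"hand": 0,"tx": 0,"ty": -0.1,"tz": 0,"ax": 0,"ay": 0,"az": 0},{"hand": 0,"tx": 0,"ty": -0.2,"tz": 0,"ax": 0,"ay": 0,"az": 0}]}}

```text
time: 5.4
ee_pos: [580.5, -110.3, 11.3]
eef_rot: [-3.11, -0.441, -0.0]
wrist_force: [1.4, -1.6, 0.2]
finger_gap: -0.001
grasp_force: 0.8
```

{"op": "drive_tool", "data": {"motion": [{"hand": 0,"tx": 0,"ty": -0.1,"tz": 0,"ax": 0,"ay": 0,"az": 0},{"hand": 0,"tx": 0,"ty": -0.15,"tz": 0,"ax": 0,"ay": 0,"az": 0}]}}

```text
time: 5.65
ee_pos: [580.1, -108.9, 11.4]
eef_rot: [3.11, 0.441, 0.0]
wrist_force: [1.3, -2.6, -0.7]
finger_gap: -0.0
grasp_force: 1.3
```

{"op": "drive_tool", "data": {"motion": [{"hand": 0,"tx": 0,"ty": -0.1,"tz": 0,"ax": 0,"ay": 0,"az": 0},{"hand": 0,"tx": 0,"ty": -0.15,"tz": 0,"ax": 0,"ay": 0,"az": 0}]}}

```text
time: 5.9
ee_pos: [579.8, -107.6, 11.4]
eef_rot: [3.11, 0.441, 0.0]
wrist_force: [1.4, -3.3, -1.5]
finger_gap: 0.001
grasp_force: 1.9
```

{"op": "drive_tool", "data": {"motion": [{"hand": 0,"tx": 0,"ty": -0.1,"tz": 0,"ax": 0,"ay": 0,"az": 0}]}}

```text
time: 6.02
ee_pos: [579.5, -106.7, 11.4]
eef_rot: [3.11, 0.441, 0.0]
wrist_force: [0.8, -5.3, -1.0]
finger_gap: -0.001
grasp_force: 2.4
```

{"op": "drive_tool", "data": {"motion": [{"hand": 0,"tx": 0,"ty": -0.1,"tz": 0,"ax": 0,"ay": 0,"az": 0}]}}

```text
time: 6.15
ee_pos: [579.2, -105.8, 11.3]
eef_rot: [3.11, 0.441, 0.0]
wrist_force: [2.8, -6.4, -1.4]
finger_gap: -0.002
grasp_force: 3.0
```

```bash
python3 m2.py 4
```

```text
6.15 [ 579.2 -105.8   11.3] [ 2.82 -6.43 -1.45]
R 179 [338.5 321.8] [561.1 -91.5  25.3] [23.4 15.3] [[550.7000122070312, -87.19999694824219], [555.2999877929688, -101.80000305175781], [577.5999755859375, -94.5999984741211], [572.9000244140625, -80.0]]
B 622 [323.5 308.6] [556.  -41.4   8.7] [49.4 90.2] [[526.0999755859375, 5.300000190734863], [550.2999877929688, -81.5999984741211], [597.7999877929688, -68.4000015258789], [573.7000122070312, 18.5]]
spot [311.2  283.78] [549.1  -5.4  37.5]
```

The force started rising at about y = -109.5 and reached about 7 N at 4 mm past contact, a lift of roughly 0.4 mm. The spot rose about 0.3 mm and didn't shift, so the wedge is snug. I'll back off and raise the arm.

{"op": "drive_tool", "data": {"motion": [{"hand": 0,"tx": 0,"ty": 1,"tz": 0,"ax": 0,"ay": 0,"az": 0},{"hand": 0,"tx": 0,"ty": 3,"tz": 0,"ax": 0,"ay": 0,"az": 0},{"hand": 0,"tx": 0,"ty": 4,"tz": -2,"ax": 0,"ay": 0,"az": 0},{"hand": 0,"tx": 0,"ty": 4,"tz": -6,"ax": 0,"ay": 0,"az": 0},{"hand": 0,"tx": 0,"ty": 4,"tz": -9,"ax": 0,"ay": 0,"az": 0},{"hand": 0,"tx": 0,"ty": 4,"tz": -10,"ax": 0,"ay": 0,"az": 0}]}}

```text
time: 7.0
ee_pos: [591.2, -145.4, 113.2]
eef_rot: [3.11, 0.439, 0.004]
wrist_force: [-0.3, -0.5, -0.4]
finger_gap: -0.002
grasp_force: 0.0
```

```bash
python3 m2.py 5; python3 - <<'E'
from meas import *
for i in (0,5):
  f=load(f"side{i}.npz"); p=depthpts(f,np.ones((480,640)))
  c=np.array([594.5,80]); A=p[:,:2]-c; a=np.radians(14.3); q=A@np.array([[np.cos(a),-np.sin(a)],[np.sin(a),np.cos(a)]])
  g=(abs(p[:,2]-36)<5)&(q[:,0]>-80)&(q[:,0]<10)&(abs(q[:,1])<85); print(i,g.sum(),np.linalg.lstsq(np.c_[q[g],np.ones(g.sum())],p[g,2],rcond=None)[0].round(4))
E
```

```text
7.0 [ 591.2 -145.4  113.2] [-0.31 -0.47 -0.44]
R 389 [344.6 318.9] [572.8 -89.3  25.3] [42.2 16. ] [[551.0, -86.0999984741211], [555.0, -101.5999984741211], [595.9000244140625, -90.80000305175781], [591.7999877929688, -75.4000015258789]]
B 627 [323.7 308.6] [556.3 -41.5   8.7] [53.5 91.1] [[526.2000122070312, 6.099999904632568], [550.5999755859375, -81.69999694824219], [602.2000122070312, -67.4000015258789], [577.7000122070312, 20.399999618530273]]
spot [311.24 283.86] [549.   -5.8  37.6]
0 2525 [-4.30000e-03 -1.90000e-03  3.52533e+01]
5 2503 [-6.30000e-03 -4.60000e-03  3.53998e+01]
```

The depth change puts the foot about 0.45 mm up, and the wedge stays where I left it. Next I'll move over the spot.

{"op": "drive_tool", "data": {"motion": [{"hand": 0,"tx": 0,"ty": -4,"tz": 0,"ax": 0,"ay": 0,"az": 0},{"hand": 0,"tx": 0,"ty": -8,"tz": 0,"ax": 0,"ay": 0,"az": 0},{"hand": 0,"tx": -0.1,"ty": -12,"tz": 0,"ax": 0,"ay": 0,"az": 0},{"hand": 0,"tx": -0.1,"ty": -14.8,"tz": 1,"ax": 0,"ay": 0,"az": 0},{"hand": 0,"tx": -0.1,"ty": -14.8,"tz": 3,"ax": 0,"ay": 0,"az": 0},{"hand": 0,"tx": -0.1,"ty": -14.8,"tz": 5,"ax": 0,"ay": 0,"az": 0},{"hand": 0,"tx": -0.1,"ty": -14.8,"tz": 6,"ax": 0,"ay": 0,"az": 0},{"hand": 0,"tx": -0.1,"ty": -14.8,"tz": 6,"ax": 0,"ay": 0,"az": 0}]}}

```text
time: 8.1
ee_pos: [547.5, -2.2, 50.3]
eef_rot: [-3.11, -0.441, 0.003]
wrist_force: [1.2, 0.9, -0.3]
finger_gap: 0.001
grasp_force: 0.0
```

```bash
python3 m2.py 6
```

```text
8.1 [547.5  -2.2  50.3] [ 1.25  0.93 -0.3 ]
R 393 [344.6 319. ] [572.5 -89.1  25.2] [42.4 16.4] [[550.5999755859375, -86.0999984741211], [554.7000122070312, -101.9000015258789], [595.7999877929688, -91.19999694824219], [591.7000122070312, -75.4000015258789]]
B 626 [323.7 308.6] [556.2 -41.5   8.5] [52.5 91.1] [[526.2999877929688, 4.300000190734863], [551.0, -83.4000015258789], [601.5, -69.19999694824219], [576.7999877929688, 18.5]]
spot [311.36 284.03] [549.1  -6.   37.3]
```

View pics/side6.png

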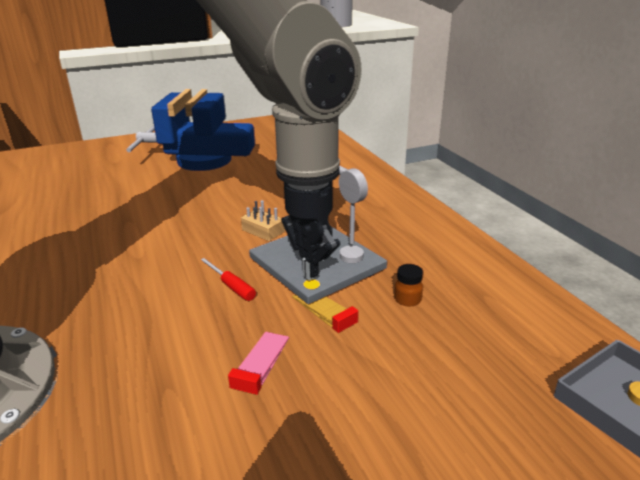

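The side view shows the fingertips just above the yellow spot at (312,284), with the tail in place at (345,319). I'll press down gently.

{"op": "drive_tool", "data": {"motion": [{"hand": 0,"tx": 0.1,"ty": 0.2,"tz": 0.4,"ax": 0,"ay": 0,"az": 0},{"hand": 0,"tx": 0.1,"ty": 0.2,"tz": 0.8,"ax": 0,"ay": 0,"az": 0},{"hand": 0,"tx": 0.1,"ty": 0.2,"tz": 1.0,"ax": 0,"ay": 0,"az": 0},{"hand": 0,"tx": 0.1,"ty": 0.2,"tz": 1.1,"ax": 0,"ay": 0,"az": 0}]}}

```text
time: 8.7
ee_pos: [549.6, -3.7, 40.2]
eef_rot: [-3.11, -0.441, 0.0]
wrist_force: [-0.4, -0.2, 0.1]
finger_gap: -0.0
grasp_force: 0.0
```

{"op": "drive_tool", "data": {"motion": [{"hand": 0,"tx": 0,"ty": 0,"tz": 0.1,"ax": 0,"ay": 0,"az": 0},{"hand": 0,"tx": 0,"ty": 0,"tz": 0.1,"ax": 0,"ay": 0,"az": 0}]}}

```text
time: 8.95
ee_pos: [549.7, -3.7, 39.3]
eef_rot: [-3.11, -0.441, 0.0]
wrist_force: [0.0, 0.2, -0.7]
finger_gap: 0.002
grasp_force: 0.0
```

{"op": "drive_tool", "data": {"motion": [{"hand": 0,"tx": 0,"ty": 0,"tz": 0.1,"ax": 0,"ay": 0,"az": 0},{"hand": 0,"tx": 0,"ty": 0,"tz": 0.1,"ax": 0,"ay": 0,"az": 0}]}}

```text
time: 9.2
ee_pos: [549.6, -3.7, 38.3]
eef_rot: [-3.11, -0.441, 0.0]
wrist_force: [-0.6, -0.4, 0.9]
finger_gap: -0.003
grasp_force: 0.0
```

{"op": "drive_tool", "data": {"motion": [{"hand": 0,"tx": 0,"ty": 0,"tz": 0.05,"ax": 0,"ay": 0,"az": 0},{"hand": 0,"tx": 0,"ty": 0,"tz": 0.05,"ax": 0,"ay": 0,"az": 0}]}}

```text
time: 9.45
ee_pos: [549.7, -3.7, 38.0]
eef_rot: [3.11, 0.441, 0.0]
wrist_force: [-0.3, 0.3, 3.4]
finger_gap: -0.001
grasp_force: 1.9
```

{"op": "drive_tool", "data": {"motion": [{"hand": 0,"tx": 0,"ty": 0,"tz": 0.05,"ax": 0,"ay": 0,"az": 0},{"hand": 0,"tx": 0,"ty": 0,"tz": 0.05,"ax": 0,"ay": 0,"az": 0}]}}

```text
time: 9.7
ee_pos: [549.8, -3.7, 37.8]
eef_rot: [3.11, 0.441, 0.0]
wrist_force: [-4.1, -1.2, 11.7]
finger_gap: -0.003
grasp_force: 6.1
```

{"op": "drive_tool", "data": {"motion": [{"hand": 0,"tx": 0,"ty": 0,"tz": 0.05,"ax": 0,"ay": 0,"az": 0},{"hand": 0,"tx": 0,"ty": 0,"tz": 0.05,"ax": 0,"ay": 0,"az": 0}]}}

```text
time: 9.95
ee_pos: [549.8, -3.7, 37.7]
eef_rot: [3.11, 0.441, 0.0]
wrist_force: [-6.9, 0.2, 19.9]
finger_gap: -0.003
grasp_force: 10.1
```

{"op": "drive_tool", "data": {"motion": [{"hand": 0,"tx": 0,"ty": 0,"tz": 0.02,"ax": 0,"ay": 0,"az": 0},{"hand": 0,"tx": 0,"ty": 0,"tz": 0.02,"ax": 0,"ay": 0,"az": 0},{"hand": 0,"tx": 0,"ty": 0,"tz": 0.02,"ax": 0,"ay": 0,"az": 0},{"hand": 0,"tx": 0,"ty": 0,"tz": 0.02,"ax": 0,"ay": 0,"az": 0},{"hand": 0,"tx": 0,"ty": 0,"tz": 0.02,"ax": 0,"ay": 0,"az": 0},{"hand": 0,"tx": 0,"ty": 0,"tz": 0.02,"ax": 0,"ay": 0,"az": 0}]}}

```text
time: 10.7
ee_pos: [549.8, -3.7, 37.7]
eef_rot: [3.11, 0.441, 0.001]
wrist_force: [-7.3, -0.7, 23.4]
finger_gap: -0.0
grasp_force: 11.7
```

{"op": "drive_tool", "data": {"motion": [{"hand": 0,"tx": 0,"ty": 0,"tz": -0.2,"ax": 0,"ay": 0,"az": 0},{"hand": 0,"tx": 0,"ty": 0,"tz": -1.5,"ax": 0,"ay": 0,"az": 0},{"hand": 0,"tx": 0,"ty": 0,"tz": -5,"ax": 0,"ay": 0,"az": 0},{"hand": 0,"tx": 0,"ty": 3,"tz": -8,"ax": 0,"ay": 0,"az": 0},{"hand": 0,"tx": 0,"ty": 8,"tz": -11,"ax": 0,"ay": 0,"az": 0},{"hand": 0,"tx": 0,"ty": 13,"tz": -13,"ax": 0,"ay": 0,"az": 0},{"hand": 0,"tx": 0,"ty": 17,"tz": -15,"ax": 0,"ay": 0,"az": 0},{"hand": 0,"tx": 0,"ty": 21,"tz": -16,"ax": 0,"ay": 0,"az": 0}]}}

```text
time: 11.7
ee_pos: [608.7, -206.9, 198.7]
eef_rot: [3.11, 0.441, 0.003]
wrist_force: [1.1, 1.3, -0.1]
finger_gap: -0.001
grasp_force: 0.0
```

```bash
python3 m2.py 7; python3 - <<'E'
from meas import *
for i in (0,5,7):
  f=load(f"side{i}.npz"); p=depthpts(f,np.ones((480,640)))
  c=np.array([594.5,80]); A=p[:,:2]-c; a=np.radians(14.3); q=A@np.array([[np.cos(a),-np.sin(a)],[np.sin(a),np.cos(a)]])
  g=(abs(p[:,2]-36)<5)&(q[:,0]>-80)&(q[:,0]<10)&(abs(q[:,1])<85); print(i,g.sum(),np.linalg.lstsq(np.c_[q[g],np.ones(g.sum())],p[g,2],rcond=None)[0].round(4))
E
```

```text
11.7 [ 608.7 -206.9  198.7] [ 1.15  1.26 -0.06]
R 391 [344.6 319. ] [572.6 -89.1  25.2] [40.7 16.9] [[551.0999755859375, -84.69999694824219], [555.7000122070312, -101.0], [594.9000244140625, -90.0], [590.4000244140625, -73.69999694824219]]
B 629 [323.7 308.6] [556.3 -41.3   8.6] [53.3 90.7] [[525.2000122070312, 4.300000190734863], [551.0999755859375, -82.69999694824219], [602.2000122070312, -67.5], [576.2999877929688, 19.5]]
spot [311.24 283.86] [549.1  -5.5  37.4]
0 2525 [-4.30000e-03 -1.90000e-03  3.52533e+01]
5 2503 [-6.30000e-03 -4.60000e-03  3.53998e+01]
7 2498 [-5.30000e-03 -4.00000e-03  3.54081e+01]
```

View pics/side7.png

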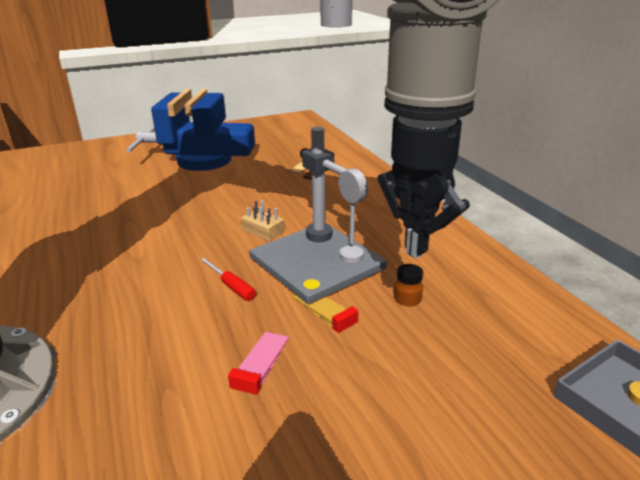

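The wedge is in place with its tail at (345,319), and the stand is level and unmoved. The bystanders are untouched and the arm is clear, so I'm handing in.

```bash
python3 -c "
from cell import *
print(sign_off())"
```

```text
the job is handed in; nothing more can be done
None
```

The brass wedge is snug under the red foot (lifted about 0.4 mm), a 23 N press on the yellow spot showed no rocking, the arm is clear, and the job was handed in at about 12 s.

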